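Release a spent cartridge from its push-to-release dock

TASK

The orange cartridge in the benchtop dock is spent: push it straight down until its latch lets go and it springs up, then pull it out and stand it upright near the middle of the grey returns tray, setting it down gently. Leave the blue cartridge latched in its bay, and do not knock over or shove the specimen cup, dropper bottle and petri dish.

Things in the scene. Friction and masses are not known exactly. Their poses are not given: they have to be found in the camera images.
- cartridge_orange: spent cartridge with orange cap: block 36 mm (own x) by 80 (own y) by 90 tall, 0.16 kg, cap is the top 30 mm; origin at the centre of its underside, axes parallel to the dock's. It starts latched in one bay, underside 22 mm above the worktop, flat top 20 mm above the dock's top; latched, it cannot be pulled out. Best gripped across the 36 mm, by the cap's ribbed faces
- latch_top (a point): centre of the orange cartridge's flat top (moves with it), where to push. 8 mm straight down frees the latch for good (10 is sure, solid stop at 13; takes about 7 to 12 N). When the push is taken away a spring lifts the cartridge to 22 mm above its latched height: top 42 mm above the dock. It waits there upright, 1 mm play each side, to be pulled straight up
- cartridge_blue: cartridge still in use, with a blue cap, otherwise the same size and shape and latched in the other bay the same way; origin at the centre of its underside. To be left latched
- dock: fixed white benchtop dock, 92 mm (own x) by 224 (own y) by 92 tall; origin at the centre of its underside. Two open-topped bays, centred 56 mm either side of the origin along own y; which cartridge is in which varies. A cartridge pulled up must rise until its underside clears the 92 mm top
- tray: fixed grey open returns tray, 130 mm (own x) by 170 mm (own y), walls 4 mm thick and 28 mm high, inner floor 4 mm above the worktop; origin at the centre of its underside
- cup: loose specimen cup with red lid, 65 mm wide, 70 mm tall, standing between the dock and the tray; origin at the centre of its underside
- dropper: loose red dropper bottle, 31 mm wide, 100 mm tall, left of the dock; origin at the centre of its underside
- petri: loose petri dish, 64 mm wide, 14 mm tall, behind the dock; origin at the centre of its underside
- microscope: fixed, solid microscope at the right end of the worktop, about 0.3 m long, 0.3 m wide and 0.45 m tall; origin near the front of its underside. Swing the arm round in front of it (nearer the robot), not through it

How it is judged:
By the outcome, as a careful person would: the job done as asked, in the order asked, and still so for the second after the job is handed in, with the robot touching nothing.
It also fails if it takes over 51 s, if anything falls off the work surface, if the arm or the gripper's body presses on something with over 40 N, if the wrist force passes 120 N, or if a joint passes its speed limit or range.

ROBOT

A 6-joint arm with a two-finger parallel gripper is mounted at the origin on a cart in front of the work surface, level with it; the furniture and walls round the work are solid. World frame = base frame: x ahead of the robot, y to its left, z up, the work surface at z = 0. Lengths are in m, angles in degrees, forces in N, time in s.
With the tool pointing down it reaches from about 0.4 to 0.825 m from the base axis. Payload 7 kg.
Tool frame: the origin (TCP) lies on the centre line of the jaws, within the pads' length; the fingertips stand 19 mm ahead of it and the grasp point (between the pads) is the TCP (r.tip_extent is the distance from the TCP to the fingertips, in m); z points along the fingers, y is the line along which they close (so a half turn about z gives the same grasp; the last joint's range is limited). The gripper opens to 88 mm and grips with 3 to 60 N. Pads are 19 mm wide; open, the fingers measure 130 mm over their backs; the gripper's body (78 mm by 193 mm) begins 47 mm behind the grasp point.
Start: joints at [-51.79, 20.546, 0.682, 0, -70.136, -16.507], TCP at [0.25, -0.627, 0.246] pointing down, gripper open.
Joint ranges: [-176.03, 176.03], [-82.01, 121.73], [-58.28, 71.71], [-173.87, 95.51], [-174.79, -0.11], [-173.66, 173.66]. Speed limits (degrees/s): [136.94, 136.94, 172.46, 180, 180, 180].

INTERFACE

Orientations are given as [roll, pitch, yaw] about the fixed x, y, z axes, in that order (R = Rz(yaw) Ry(pitch) Rx(roll)).
In Python, from plant import r gives the robot as it stands. The module is installed in compiled form; this text tells all that it offers.
- The arm moves only by the tool jog_arm, never from a script. Its argument "deltas" is a list that holds one entry, the list of rows, each a list of 5 numbers: the opening, from -1 (shut) to 1 (fully open), then the shift along the world's x, y, z in cm, then the turn about the world's z in rad. In form: [[[claw, dx, dy, dz, turn], ...]]. A call has 1 to 8 rows; each row shifts and turns the commanded pose from where the row before left it; what a row does not reach is not made up. A row lasts 1/8 s, in which the tool goes at most 62.5 mm and 10.7 degrees, less where a joint would pass 70% of its speed; a pose out of reach is approached as far as the arm can. A call with a gripper value outside its range is refused whole. The fingers move at their own pace and stop on an object; "force" is the grip in N (left out, the last holds). Time passes only in rows, so rows that do not move let the fingers close. It gives the time, the measured TCP pose, the force, the opening and the grip force at its end, in the units of the state.
- r.get_state(): the state, without advancing time (a new reading comes with each control period).
- r.capture(name): name is "scene" or "top"; returns the picture (480x640x3 uint8, blue, green, red); there is no depth.
- r.camera_info(name): a dict with "fx", "fy", "cx", "cy" (pixels), "view" (4x4, takes a point from world to camera coordinates). Camera axes: x right, y up, looking along -z (the intrinsics and any distortion apply to the point x, -y, -z); pixel columns grow to the right and rows downward; lengths in m; the calibration is good to about 2 mm. A picture is of the moment at which its call begins. camera_info takes no time and is no camera call.
- r.close_job(): hands the job in; it is judged then, once.
The state is a dict: "time_s": time; "joints": joint angles; "qd": joint speeds; "joint_torque": joint torques, N m; "tcp_pos": TCP position; "eef_rot": TCP orientation; "contact_force": force on the tool from outside, world axes, zero at the start; "moment": the same for the moment, N m; "gripper_width": finger opening in m; "gripper_force": force on a finger pad.
Only numpy, scipy, OpenCV 4.12 (cv2) and the standard library are available. Lean on these libraries where they do the work, as an engineer would, in place of code of your own. Each camera call takes 0.05 s, during which the arm holds its last target. There are 200 camera calls.

## Working session

There is one attempt and no reset: what is moved stays moved. The work goes in short steps, Python scripts to look and compute and a tool call to move; the robot and the scene stay as the last step left them, time stands still between calls to the robot, and variables do not carry over. Pictures are saved under pics/ and viewed, at most 10 in all, crops included, and the job is handed in when it is done.

Besides the shell and the picture viewer there is one more tool, called after "Call:" in YAML: its name, and indented under it one key for each argument. jog_arm: Moves the arm, as the interface text tells. Its arguments: {"type":"object","properties":{"deltas":{"type":"array"},"force":{"type":"number"}},"required":["deltas"]}

```bash
mkdir -p pics; python3 - <<'E'
from plant import r
import cv2,numpy as np
for n in("scene","top"):
    cv2.imwrite(f"pics/{n}0.png",r.capture(n)); i=r.camera_info(n); print({k:(np.round(v,4).tolist() if not isinstance(v,str) else v) for k,v in i.items()})
s=r.get_state();print(s["time_s"],s["tcp_pos"],s["eef_rot"],s["gripper_width"],r.tip_extent)
E
```

```text
{'fx': 587.5544, 'fy': 587.5544, 'cx': 313.0102, 'cy': 243.0002, 'view': [[-0.5409, -0.8408, -0.0236, 0.282], [0.3422, -0.2456, 0.907, -0.2673], [-0.7684, 0.4825, 0.4205, -1.4549], [0.0, 0.0, 0.0, 1.0]]}
{'fx': 485.1862, 'fy': 485.1862, 'cx': 325.2303, 'cy': 233.7558, 'view': [[-0.0013, -1.0, 0.0067, -0.0151], [0.9979, -0.0009, 0.0655, -0.5202], [-0.0654, 0.0067, 0.9978, -1.5593], [0.0, 0.0, 0.0, 1.0]]}
0.1 [ 0.24943745 -0.62680429  0.24472789] [ 1.79916596e+02 -8.89377311e-03 -1.58303768e+02] 0.08755435601749074 0.019
```

View pics/scene0.png

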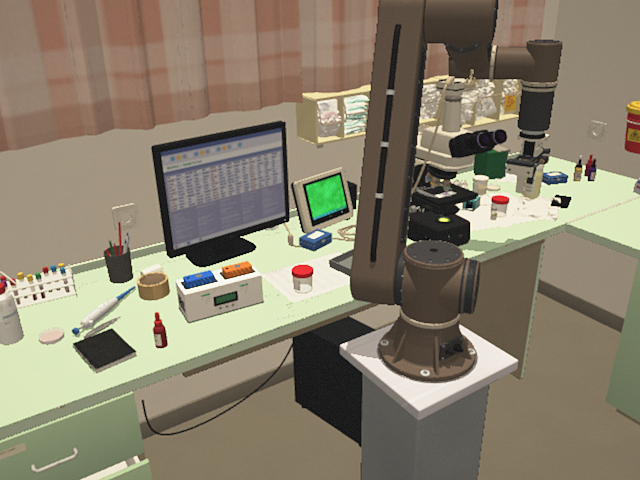

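View pics/top0.png

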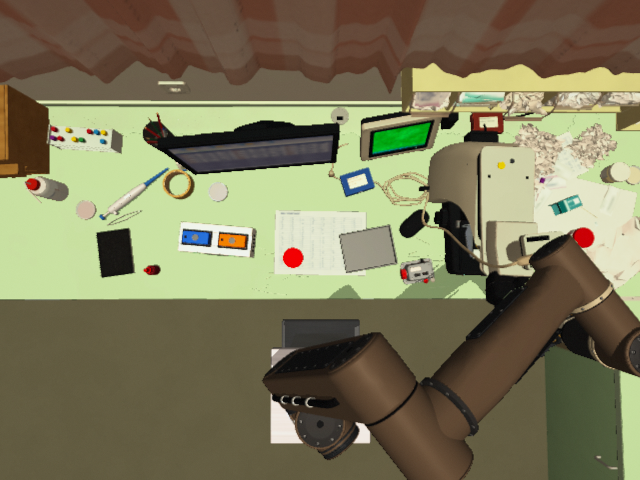

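The top view shows the dock at (217,240), with blue at (196,238) and orange at (233,241). The cup is at (293,258), the tray at (368,249), the dropper at (152,270) and the petri dish at (218,191). I'll enlarge it to read corners.

```bash
python3 - <<'E'
import cv2
a=cv2.imread("pics/top0.png")
c=cv2.resize(a[205:285,170:270],None,fx=7,fy=7,interpolation=cv2.INTER_CUBIC); cv2.imwrite("pics/c1.png",c)
c=cv2.resize(a[210:290,330:430],None,fx=7,fy=7,interpolation=cv2.INTER_CUBIC); cv2.imwrite("pics/c2.png",c)
E
```

```text
(no output)
```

View pics/c1.png

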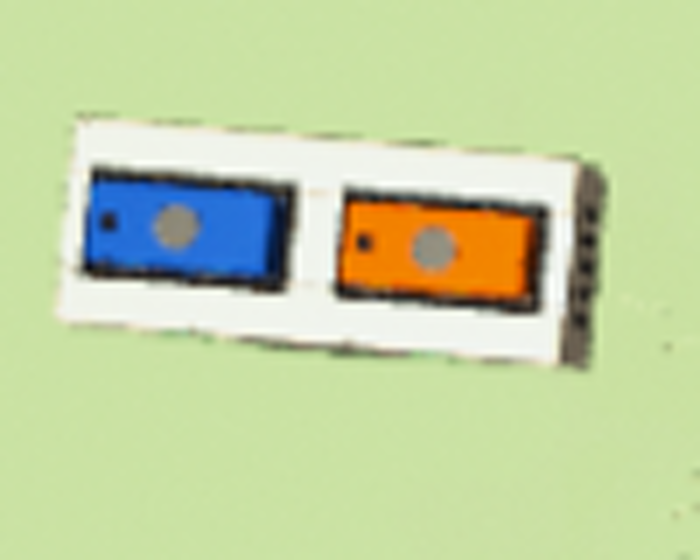

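View pics/c2.png

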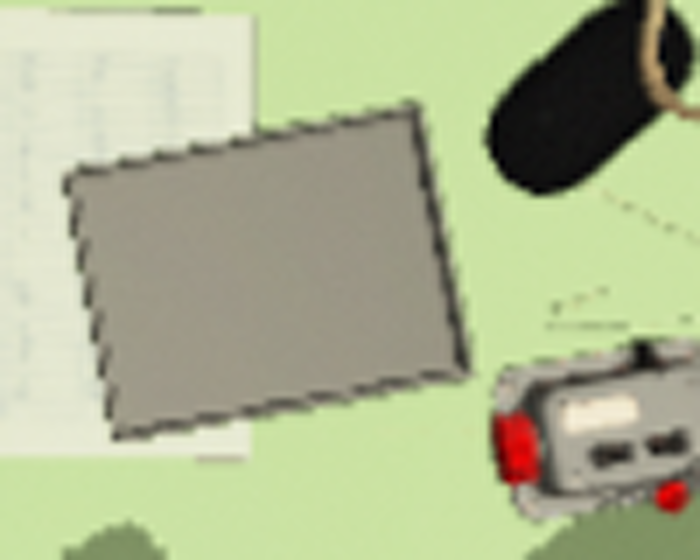

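The crops show the orange disc at (434,249), the blue disc at (176,227), and clear corners on the dock top and tray rim.

```bash
cat >h.py <<'E'
from plant import r
import numpy as np
def ray(n,u,v,z):
    i=r.camera_info(n);V=np.array(i["view"]);R=V[:3,:3];c=-R.T@V[:3,3]
    d=R.T@np.array([(u-i["cx"])/i["fx"],-(v-i["cy"])/i["fy"],-1]);return c+d*(z-c[2])/d[2]
def proj(n,p):
    i=r.camera_info(n);V=np.array(i["view"]);q=V[:3,:3]@p+V[:3,3]
    return i["cx"]+i["fx"]*q[0]/-q[2], i["cy"]-i["fy"]*q[1]/-q[2]
E
python3 - <<'E'
from h import *
np.set_printoptions(precision=4,suppress=True)
f=lambda L,o,z:np.array([ray("top",(x+.5)/7-.5+o[0],(y+.5)/7-.5+o[1],z)[:2] for x,y in L])
for nm,L,o,z in(("dock",[(78,118),(580,158),(560,364),(60,320)],(170,205),.092),("tray",[(68,178),(418,103),(466,376),(117,437)],(330,210),.028)):
    P=f(L,o,z);print(nm,P.mean(0),[np.linalg.norm(P[k]-P[k-1]) for k in range(4)])
    e=(P[0]-P[1])+(P[3]-P[2]);print("yaxis ang",np.degrees(np.arctan2(e[1],e[0]))-90); e=P[0]-P[3]+P[1]-P[2];print("x ang",np.degrees(np.arctan2(e[1],e[0])))
D=f([(434,249),(176,227)],(170,205),.112);print(D);e=D[1]-D[0];print(np.linalg.norm(e),np.degrees(np.arctan2(e[1],e[0]))-90)
for n,u,v,z in(("cup",293,258,.07),("drop",152,270,.1),("petri",218,191,.014)):print(n,ray("top",u,v,z))
for p in D: print(proj("scene",np.array([*p,.112])))
E
```

```text
dock [0.4998 0.3245] [np.float64(0.08947340262570212), np.float64(0.22249571858137698), np.float64(0.09131266108169897), np.float64(0.22091143591380472)]
yaxis ang -4.855316973409529
x ang -4.542240845549581
tray [ 0.4714 -0.1526] [np.float64(0.12109285654921205), np.float64(0.16547690020004815), np.float64(0.12761572508051805), np.float64(0.16292696920259378)]
yaxis ang 10.934844296456944
x ang 9.936955068317111
[[0.4947 0.2703]
 [0.5044 0.3825]]
0.1126613294032714 -4.938155271972391
cup [0.4408 0.0856 0.07  ]
drop [0.4042 0.5143 0.1   ]
petri [0.6608 0.3347 0.014 ]
(np.float64(236.63329903112452), np.float64(265.2622333981434))
(np.float64(198.08293552501874), np.float64(274.75187819344967))
```

Call:
jog_arm:
  deltas:
    - [[-1,-1,4,0,0.069],[-1,-1,4,0,0.069],[-1,-1,4,0,0.069],[-1,-1,4,0,0.069],[-1,3,4.5,0,0.069],[-1,3,4.5,0,0.069],[-1,3,4.5,0,0.069],[-1,3,4.5,0,0.069]]
  force: 20

```text
time_s: 1.1
tcp_pos: [0.33, -0.2856, 0.2456]
eef_rot: [-180.0, 0.0, -126.6]
contact_force: [1.4, -0.2, 1.1]
gripper_width: 0.0132
gripper_force: 0.0
```

Call:
jog_arm:
  deltas:
    - [[-1,2.5,5,0,0.069],[-1,2.5,5,0,0.069],[-1,2.5,5,0,0.069],[-1,2.5,5,0,0.069],[-1,1,5,0,0.069],[-1,1,5,0,0.069],[-1,1,5,0,0.069],[-1,1,5,0,0.069]]

```text
time_s: 2.1
tcp_pos: [0.4694, 0.1146, 0.2455]
eef_rot: [180.0, 0.0, -94.9]
contact_force: [0.9, -0.5, 0.3]
gripper_width: 0.0001
gripper_force: 0.0
```

Call:
jog_arm:
  deltas:
    - [[-1,0.6,4,0,0],[-1,0.6,4,0,0],[-1,0.6,4,0,0],[-1,0.6,4,0,0],[-1,0,0,-2,0],[-1,0,0,0,0],[-1,0,0,0,0]]

```text
time_s: 2.98
tcp_pos: [0.4937, 0.2725, 0.226]
eef_rot: [-180.0, -0.0, -95.1]
contact_force: [0.3, 0.6, 1.0]
gripper_width: 0.0006
gripper_force: 0.0
```

Call:
jog_arm:
  deltas:
    - [[-1,0.1,-0.25,-2.5,0],[-1,0,0,-2.5,0],[-1,0,0,-2,0],[-1,0,0,-1.2,0],[-1,0,0,0,0],[-1,0,0,0,0]]

```text
time_s: 3.72
tcp_pos: [0.4951, 0.2706, 0.1446]
eef_rot: [-179.9, 0.1, -95.0]
contact_force: [0.3, -0.9, 0.2]
gripper_width: 0.0005
gripper_force: 0.0
```

```bash
python3 - <<'E'
from h import *
import cv2
a=r.capture("scene");cv2.imwrite("pics/s1.png",cv2.resize(a[215:335,150:310],None,fx=5,fy=5,interpolation=cv2.INTER_CUBIC))
print(r.get_state()["tcp_pos"])
E
```

```text
[0.4951021  0.2707204  0.14463005]
```

View pics/s1.png

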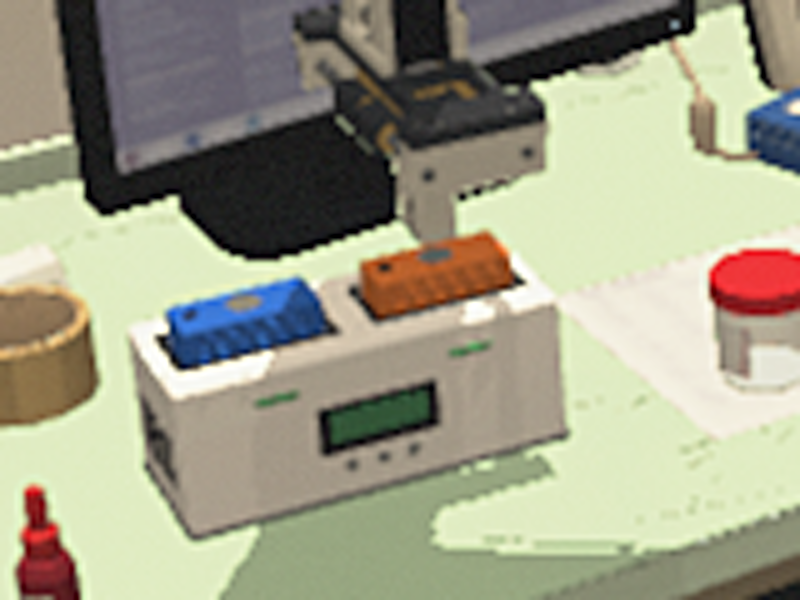

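The scene crop shows the fingers centred above the orange disc. The disc is at full-image (237,266), against a predicted (237,265). Next I'll push.

Call:
jog_arm:
  deltas:
    - [[-1,0,0,-1,0],[-1,0,0,-0.5,0],[-1,0,0,-0.4,0],[-1,0,0,-0.3,0],[-1,0,0,-0.1,0],[-1,0,0,0,0]]

```text
time_s: 4.53
tcp_pos: [0.495, 0.2707, 0.1211]
eef_rot: [-179.9, 0.0, -95.0]
contact_force: [-0.6, 0.3, 6.3]
gripper_width: 0.0006
gripper_force: 3.2
```

Call:
jog_arm:
  deltas:
    - [[-1,0,0,-0.1,0],[-1,0,0,0,0],[-1,0,0,0,0]]

```text
time_s: 4.9
tcp_pos: [0.495, 0.2706, 0.1201]
eef_rot: [-179.9, 0.0, -95.0]
contact_force: [-0.4, -0.9, 6.8]
gripper_width: 0.0004
gripper_force: 3.3
```

Call:
jog_arm:
  deltas:
    - [[-1,0,0,1,0],[-1,0,0,1,0],[-1,0,0,2,0],[-1,0,0,2,0],[-0.1,0,0,0,0],[-0.1,0,0,0,0],[0.3,0,0,0,0],[0.3,0,0,0,0]]

```text
time_s: 5.9
tcp_pos: [0.4944, 0.2701, 0.1789]
eef_rot: [180.0, -0.1, -95.0]
contact_force: [-0.1, 0.8, 0.4]
gripper_width: 0.0348
gripper_force: 0.0
```

```bash
python3 - <<'E'
from h import *
import cv2
a=r.capture("scene");cv2.imwrite("pics/s2.png",cv2.resize(a[215:335,150:310],None,fx=5,fy=5,interpolation=cv2.INTER_CUBIC))
print(r.get_state()["tcp_pos"],r.get_state()["gripper_width"])
print(proj("scene",np.array([.495,.27,.134])))
E
```

```text
[0.4944306  0.27019658 0.17903207] 0.03881989419929162
(np.float64(236.06407459451924), np.float64(258.20427163517076))
```

View pics/s2.png

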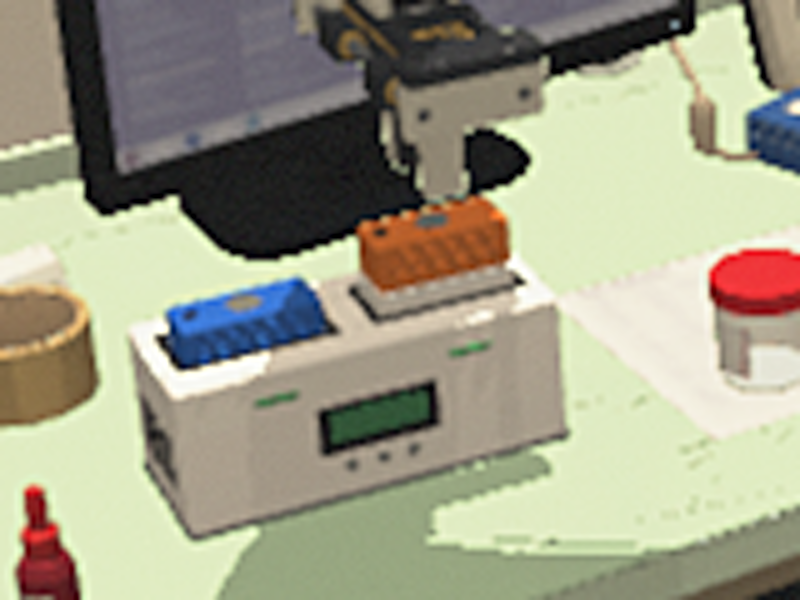

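The orange cartridge has popped up: its disc is at (432,221) in the crop, at the predicted raised height. Blue hasn't moved. Now I'll open the gripper, go down and grip.

Call:
jog_arm:
  deltas:
    - [[0.7,0.05,0,0,0],[0.7,0,0,0,0],[0.7,0,0,0,0],[0.7,0,0,0,0],[0.7,0,0,-1,0],[0.7,0,0,-2,0],[0.7,0,0,-2,0],[0.7,0,0,-0.9,0]]

```text
time_s: 6.95
tcp_pos: [0.4945, 0.2698, 0.1189]
eef_rot: [179.9, -0.1, -95.1]
contact_force: [0.7, -0.4, -0.4]
gripper_width: 0.0742
gripper_force: 0.0
```

Call:
jog_arm:
  deltas:
    - [[0.7,0,0,0,0],[0.2,0,0,0,0],[-0.1,0,0,0,0],[-0.1,0,0,0,0],[-0.4,0,0,0,0],[-0.4,0,0,0,0],[-0.4,0,0,0,0],[-0.4,0,0,0,0]]
  force: 15

```text
time_s: 7.95
tcp_pos: [0.4951, 0.2704, 0.1207]
eef_rot: [-180.0, 0.0, -95.0]
contact_force: [-0.8, -0.1, 1.9]
gripper_width: 0.0357
gripper_force: 15.0
```

Call:
jog_arm:
  deltas:
    - [[-0.4,0,0,0,0],[-0.4,0,0,0.5,0],[-0.4,0,0,1.5,0],[-0.4,0,0,2,0],[-0.4,0,0,2.5,0],[-0.4,0,0,2.5,0],[-0.4,0,0,2.5,0],[-0.4,0,0,1.5,0]]
  force: 25

```text
time_s: 8.95
tcp_pos: [0.4954, 0.2706, 0.2528]
eef_rot: [-179.9, 0.1, -95.0]
contact_force: [-0.4, -0.2, -1.4]
gripper_width: 0.0358
gripper_force: 24.9
```

Call:
jog_arm:
  deltas:
    - [[-0.4,-0.2,-1.5,0,0.02],[-0.4,-0.2,-3,0,0.03],[-0.4,-0.2,-3.5,0,0.03],[-0.4,-0.2,-3.5,0,0.03],[-0.4,-0.2,-3.5,0,0.03],[-0.4,-0.2,-3.5,0,0.03],[-0.4,-0.2,-3.5,0,0.03],[-0.4,-0.2,-3.5,0,0.03]]

```text
time_s: 9.95
tcp_pos: [0.4778, 0.0135, 0.2497]
eef_rot: [179.9, -0.0, -81.8]
contact_force: [0.9, 0.3, -1.6]
gripper_width: 0.0358
gripper_force: 24.9
```

Call:
jog_arm:
  deltas:
    - [[-0.4,-0.2,-3.5,0,0.03],[-0.4,-0.2,-3.5,0,0.01],[-0.4,-0.2,-3.5,0,0],[-0.4,-0.2,-3,0,0],[-0.4,0,-2,0,0],[-0.4,0,-1.3,0,0],[-0.4,0,0,0,0],[-0.4,0,0,0,0]]

```text
time_s: 10.95
tcp_pos: [0.4708, -0.1524, 0.2503]
eef_rot: [180.0, 0.0, -79.6]
contact_force: [0.7, 0.7, -1.6]
gripper_width: 0.0359
gripper_force: 24.9
```

```bash
python3 - <<'E'
from h import *
import cv2
a=r.capture("top");b=r.capture("scene")
c=np.hstack([cv2.resize(a[200:300,280:430],(400,267)),cv2.resize(b[180:330,240:440],(400,300))[:267]])
cv2.imwrite("pics/s3.png",cv2.resize(c,(800,267)))
print(r.get_state()["tcp_pos"],r.get_state()["eef_rot"])
E
```

```text
[ 0.47105268 -0.15213618  0.25049719] [ 1.79997744e+02  7.50519804e-03 -7.95290616e+01]
```

View pics/s3.png

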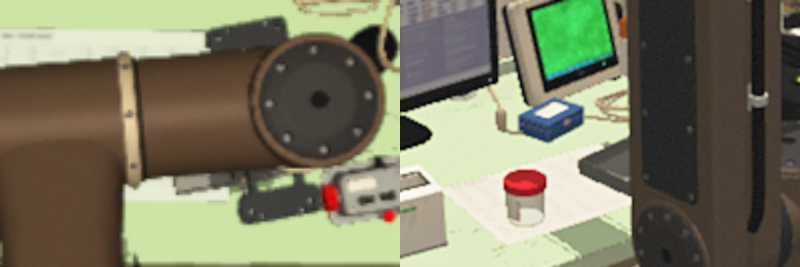

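The arm hides the tray in both views; the cup is still standing where it was. I'll lower, slowing near the floor.

Call:
jog_arm:
  deltas:
    - [[-0.4,0,0,-2,0],[-0.4,0,0,-3,0],[-0.4,0,0,-3,0],[-0.4,0,0,-3,0],[-0.4,0,0,-2.5,0],[-0.4,0,0,-1.7,0],[-0.4,0,0,-0.9,0],[-0.4,0,0,0,0]]

```text
time_s: 12.05
tcp_pos: [0.471, -0.1524, 0.0893]
eef_rot: [179.9, 0.0, -79.5]
contact_force: [0.5, -0.5, -1.4]
gripper_width: 0.036
gripper_force: 24.9
```

Call:
jog_arm:
  deltas:
    - [[-0.4,0,0,-0.2,0],[-0.4,0,0,-0.15,0],[-0.4,0,0,-0.15,0],[-0.4,0,0,-0.1,0],[-0.4,0,0,-0.05,0],[-0.4,0,0,0,0]]

```text
time_s: 12.8
tcp_pos: [0.4711, -0.1526, 0.083]
eef_rot: [180.0, -0.0, -79.6]
contact_force: [-0.8, -0.3, -1.3]
gripper_width: 0.0357
gripper_force: 24.9
```

Call:
jog_arm:
  deltas:
    - [[-0.4,0,0,-0.1,0],[-0.4,0,0,0,0],[-0.4,0,0,-0.05,0],[-0.4,0,0,0,0]]

```text
time_s: 13.3
tcp_pos: [0.4711, -0.1526, 0.0815]
eef_rot: [180.0, 0.0, -79.6]
contact_force: [0.3, 0.7, -1.3]
gripper_width: 0.0358
gripper_force: 24.9
```

Call:
jog_arm:
  deltas:
    - [[-0.4,0,0,-0.05,0],[-0.4,0,0,0,0],[-0.4,0,0,0,0]]

```text
time_s: 13.68
tcp_pos: [0.4711, -0.1526, 0.0811]
eef_rot: [-180.0, 0.0, -79.6]
contact_force: [0.7, 0.0, -1.7]
gripper_width: 0.0359
gripper_force: 24.9
```

Call:
jog_arm:
  deltas:
    - [[-0.4,0,0,-0.05,0],[-0.4,0,0,0,0],[-0.4,0,0,0,0]]

```text
time_s: 14.05
tcp_pos: [0.4711, -0.1527, 0.0807]
eef_rot: [-180.0, -0.0, -79.6]
contact_force: [-1.6, 1.3, 1.8]
gripper_width: 0.0361
gripper_force: 24.9
```

Call:
jog_arm:
  deltas:
    - [[-0.4,0,0,-0.05,0],[-0.4,0,0,0,0],[-0.4,0,0,0,0]]

```text
time_s: 14.42
tcp_pos: [0.4712, -0.1527, 0.0807]
eef_rot: [-180.0, -0.0, -79.6]
contact_force: [-2.1, 1.8, 8.3]
gripper_width: 0.036
gripper_force: 24.9
```

It touched down at the predicted height. I'll ease the load, open and retreat.

Call:
jog_arm:
  deltas:
    - [[-0.4,0,0,0.05,0],[-0.1,0,0,0,0],[0.1,0,0,0,0],[0.4,0,0,0,0],[0.6,0,0,0,0],[0.6,0,0,0,0],[0.6,0,0,0,0]]
  force: 5

```text
time_s: 15.3
tcp_pos: [0.4711, -0.1526, 0.0806]
eef_rot: [-180.0, -0.0, -79.6]
contact_force: [0.3, 0.1, 0.1]
gripper_width: 0.0699
gripper_force: 0.0
```

Call:
jog_arm:
  deltas:
    - [[0.6,0,0,1,0],[0.6,0,0,2,0],[0.6,0,0,3,0],[0.6,0,0,4,0],[0.6,0,0,4,0],[0.6,0,0,4,0],[0.6,0,0,0,0]]

```text
time_s: 16.18
tcp_pos: [0.4727, -0.1529, 0.2647]
eef_rot: [-179.6, -0.1, -79.6]
contact_force: [0.0, -0.2, -0.3]
gripper_width: 0.0701
gripper_force: 0.0
```

Call:
jog_arm:
  deltas:
    - [[0.6,-2,-4,0,0],[0.6,-3,-4,0,0],[0.6,-3,-4,0,0],[0.6,-3,-4,0,0],[0.6,-3,-4,0,0],[0.6,0,0,0,0],[0.6,0,0,0,0]]

```text
time_s: 17.05
tcp_pos: [0.3308, -0.3525, 0.2603]
eef_rot: [180.0, 0.0, -79.6]
contact_force: [0.3, -0.3, 0.1]
gripper_width: 0.0702
gripper_force: 0.0
```

```bash
python3 - <<'E'
from h import *
import cv2
a=r.capture("top");b=r.capture("scene")
cv2.imwrite("pics/s4.png",np.vstack([cv2.resize(a[180:290,140:440],(780,286)),cv2.resize(b[180:300,150:450],(780,312))]))
print(proj("top",np.array([.4711,-.1526,.094])))
E
```

```text
(np.float64(369.77204621651845), np.float64(247.93917393102737))
```

View pics/s4.png

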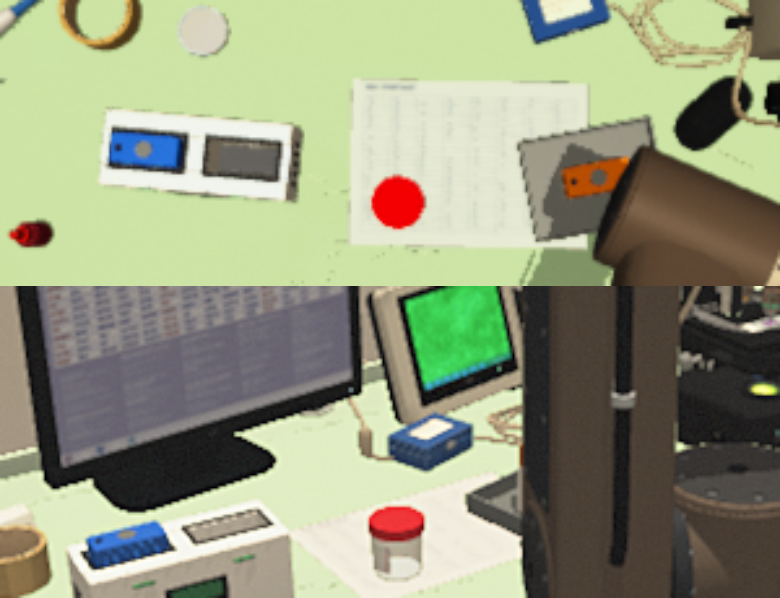

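The orange disc is at full-image (370,248), exactly where an upright cartridge at the tray centre should appear. Blue is still latched, and the cup, dropper and petri dish haven't moved.

```bash
python3 -c "
from plant import r
print(r.close_job())"
```

```text
the job is handed in; nothing more can be done
None
```

The orange cartridge was unlatched, pulled out and set down gently, and it stands upright at the middle of the returns tray; blue is still latched, the cup, dropper and petri dish are undisturbed, and the job is handed in at about 17 s.

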